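# Set up the video loupe: stack the stone cases and focus

### The arm

A 6-joint arm with a two-finger parallel gripper is mounted at the origin on the work surface. World frame = base frame: x ahead of the robot, y to its left, z up, the work surface at z = 0. Lengths are in m, angles in rad, forces in N, time in s.
With the tool pointing down it reaches from about 0.35 to 0.775 m from the base axis. Payload 7.3 kg.
Tool frame: the origin (TCP) lies at the very end of the fingers, on their centre line; the grasp point (between the pads) lies 19 mm behind it; z points along the fingers, y is the line along which they close (so a half turn about z gives the same grasp; the last joint's range is limited). The gripper opens to 92 mm and grips with 3 to 60 N. Pads are 19 mm wide; open, the fingers measure 130 mm over their backs; the gripper's body (75 mm by 190 mm) begins 47 mm behind the grasp point.
Start: joints at [1.005, 0.342, 1.524, -0, 1.275, -0.146], TCP at [0.214, 0.479, 0.227] pointing down, gripper open.
Joint ranges: [-2.53, 2.53], [-0.77, 2.02], [0.04, 2.7], [-1, 4.14], [0.28, 2.66], [-3.11, 3.11]. Speed limits (rad/s): [2.57, 2.57, 3.14, 3.14, 3.14, 3.14].

### API

Orientations are given as [roll, pitch, yaw] about the fixed x, y, z axes, in that order (R = Rz(yaw) Ry(pitch) Rx(roll)).
In Python, from cell import * gives the robot as it stands.
- The arm moves only by the tool step_arm, never from a script. Its argument "commands" is a list of rows, each a list of 7 numbers: the opening, from 0 (shut) to 1 (fully open), then the shift along the world's x, y, z in cm, then the turn, a rotation vector about the world's x, y, z in rad. A call has 1 to 5 rows; each row is the pose to reach, as a shift and turn from the pose commanded when the call began; what a row does not reach only later rows make up. A row lasts 1/12 s, in which the tool goes at most 41.7 mm and 7.16 degrees, less where a joint would pass 70% of its speed; a pose out of reach is approached as far as the arm can. A call with a gripper value outside its range is refused whole. The fingers move at their own pace and stop on an object; "grip_force" is the grip in N (left out, the last holds). Time passes only in rows, so rows that repeat a pose let the fingers close. It gives the time, the measured TCP pose, the force, the opening and the grip force at its end, in the units of the state.
- observe(): the state, without advancing time (a new reading comes with each control period).
- read_camera(name): name is "scene" or "top" or "wrist"; returns the picture (480x640x3 uint8, red, green, blue); there is no depth.
- camera_model(name): a dict with "vfov" (degrees; the focal length in pixels is half the picture's height over the tangent of half this angle, whatever the lens; pixels are square), "cx", "cy" (the principal point, pixels), "world_to_cam" (4x4, takes a point from world to camera coordinates). Camera axes: x right, y up, looking along -z (the intrinsics and any distortion apply to the point x, -y, -z); pixel columns grow to the right and rows downward; lengths in m; the calibration is good to about 2 mm. The wrist camera is an equidistant fisheye: a pixel r from the principal point sees the ray r / f radians off the axis. A picture is of the moment at which its call begins: read the wrist's pose just before it. camera_model takes no time and is no camera call; for the wrist camera it gives the pose at the moment of the call.
- hand_in(): hands the job in; it is judged then, once.
The state is a dict: "time": time; "qpos": joint angles; "qvel": joint speeds; "joint_efforts": joint torques, N m; "tool_pos": TCP position; "tool_rot": TCP orientation; "contact_force": force on the tool from outside, world axes, zero at the start; "torque": the same for the moment, N m; "opening": finger opening in m; "grip_force": force on a finger pad.
Only numpy, scipy, OpenCV 4.12 (cv2) and the standard library are available. Lean on these libraries where they do the work, as an engineer would, in place of code of your own. Each camera call takes 0.05 s, during which the arm holds its last target. There are 200 camera calls.

### The job

Set up the stone cases for inspection in front of the bench camera: stack the medium case squarely on the large case that already stands on the camera's pedestal, and the small case squarely on the medium one, lining up their long sides and setting each down without dropping it. Then turn the focus knob on top of the camera until its pointer stands right at the raised index tab. Leave the large case where it is and do not disturb the other things on the bench.

Things in the scene. Friction and masses are not known exactly. Their poses are not given: they have to be found in the camera images.
- case_large: closed flat aluminium stone case, the largest: 80 (x) x 100 (y) x 30 mm high, loose, already on the pedestal in front of the camera's lens. Origin: centre of its underside; z up, y along its long side.
- case_medium: closed flat aluminium stone case, medium: 60 (x) x 80 (y) x 28 mm high, 0.14 to 0.28 kg, lying loose on the bench. Origin: centre of its underside; z up, y along its long side. Either end may face either way in the stack.
- case_small: closed flat aluminium stone case, the smallest: 44 (x) x 60 (y) x 24 mm high, 0.08 to 0.17 kg, lying loose on the bench. Origin and axes as for the medium case.
- rig: the bench camera, fixed: steel base plate 130 (x) x 360 (y) x 10 mm thick. Origin: underside centre of the plate; z up. Centred at y = +110 mm stands a black camera housing 115 (x) x 105 (y) mm, its top 95 mm above the bench; its lens barrel (diameter 52 mm, axis 64 mm above the bench) sticks out 24 mm towards -y, at the pedestal. The pedestal on the plate's -y part has a 100 x 120 mm top, 40 mm above the bench, under the large case, and is fixed.
- knob_grip (a point): point on the vertical axis of the focus knob on top of the camera housing, at the height to grip (133 mm above the bench). The aluminium knob is an upright bar 46 mm long (x), 14 mm wide (y) on a 48 mm disc; the bar's top is 14 mm above this point, the disc's top 27 mm below it and the index tab's top 29 mm below it. The frame turns with the knob; its x points along the bar to the pointer, z up.
- knob_pointer (a point): tip of the knob's pointer, a small nose low at one end of the bar (the end with the black line on the bar's top); this point lies 36 mm from the knob's axis and turns with it.
- index_tab (a point): inner end of the raised steel index tab (8 mm wide, 12 mm long, standing 9 mm above the housing's top) on the dark round collar under the knob; fixed, 36 mm from the knob's axis. The pointer is right when its tip is at this point; it may stand at a different place in each run.
- focus_knob (a joint): angle of the focus knob in rad, -2.4 to 2.4 with stops; grows as it turns clockwise seen from above; 0 when the pointer points along the rig's +x. It starts anticlockwise of the tab, 0.6 to 1.9 rad away. Stays where it is left (friction about 0.05 N m).
- round_tin: bystander: round steel tin, 66 mm across, 30 mm high, loose. Origin: underside centre.
- solder_brick: bystander: soldering brick 55 x 85 x 32 mm high, loose. Origin: underside centre.
- pliers: bystander: pliers, about 165 mm long, 16 mm high, lying loose. Origin: under the pivot.
- brush: bystander: bench brush about 200 mm long, lying loose at the left. Origin: under its middle.

How it is judged:
On the way, in this order (a step that is already met when the one before it is completed fails the run):
1. the medium case rests squarely on the large case, released (horizontal distance between case_medium and case_large below 0.008 m and angle between the x axis of case_medium and the x axis of case_large, either way round below 0.14 rad and z of case_medium in the frame of case_large between 0.027 and 0.033 m and contact force between the fingers and case_medium below 0.1 N and linear speed of case_medium below 0.02 m/s), for 0.2 s.
2. the small case rests squarely on the medium case, released (all of step 1 and horizontal distance between case_small and case_medium below 0.008 m and angle between the x axis of case_small and the x axis of case_medium, either way round below 0.14 rad and z of case_small in the frame of case_medium between 0.025 and 0.031 m and contact force between the fingers and case_small below 0.1 N and linear speed of case_small below 0.02 m/s), for 0.2 s.
3. the knob's pointer stands at the index tab (horizontal distance between knob_pointer and index_tab below 0.004 m and velocity of joint focus_knob between -0.05 and 0.05 rad/s), for 0.2 s.
At the end, for the whole second after the job is handed in: each added case lies within 8 mm of centre and 8 degrees of square on the one below (medium on large, small on medium), released and at rest; the large case within 15 mm of its start; the knob's pointer tip within 4 mm of the index tab point (about 6 degrees), at rest (all of step 2 and all of step 3 and distance of case_large from where it was at the start of the episode below 0.015 m); the robot touches nothing.
It fails at once if the medium case is dropped (moves faster than 0.6 m/s with no finger on it) (contact force between the fingers and case_medium below 0.02 N and linear speed of case_medium above 0.6 m/s).
It fails at once if the small case is dropped (moves faster than 0.6 m/s with no finger on it) (contact force between the fingers and case_small below 0.02 N and linear speed of case_small above 0.6 m/s).
It fails at once if a bystander (round tin, soldering brick, pliers or brush) is moved more than 25 mm (distance of any of round_tin, solder_brick, pliers, brush from where it was at the start of the episode above 0.025 m).
It also fails if it takes over 69 s, if anything falls off the work surface, if the arm or the gripper's body presses on something with over 40 N, if the wrist force passes 120 N, or if a joint passes its speed limit or range.

## Working session

There is one attempt and no reset: what is moved stays moved. The work goes in short steps, Python scripts to look and compute and a tool call to move; the robot and the scene stay as the last step left them, time stands still between calls to the robot, and variables do not carry over. Pictures are saved under pics/ and viewed, at most 10 in all, crops included, and the job is handed in when it is done.

Besides the shell and the picture viewer there is one more tool, called by a JSON object that holds its "name" and its "arguments". step_arm: Moves the arm, as the interface text tells. Its arguments: {"type":"object","properties":{"commands":{"type":"array"},"grip_force":{"type":"number"}},"required":["commands"]}

```bash
mkdir -p pics
cat > h.py <<'E'
from cell import *
import numpy as np, cv2
def save(n,f):
    im=read_camera(n); cv2.imwrite('pics/'+f,im[:,:,::-1]); return im
def ray(m,u,v,fish=False):
    f=240/np.tan(np.radians(m['vfov'])/2)
    d=np.array([u-m['cx'],v-m['cy']])
    if fish:
        r=np.hypot(*d); t=r/f; d=d/max(r,1e-9); c=np.array([d[0]*np.sin(t),-d[1]*np.sin(t),-np.cos(t)])
    else: c=np.array([d[0]/f,-d[1]/f,-1])
    T=np.linalg.inv(np.array(m['world_to_cam'])); return T[:3,3],T[:3,:3]@c
def at(m,u,v,z,fish=False):
    o,d=ray(m,u,v,fish); return (o+d*(z-o[2])/d[2])[:2]
E
python3 - <<'E'
from h import *
import json
for n in('top','scene','wrist'):
    m=camera_model(n);print(n,{k:(np.round(v,3).tolist()) for k,v in m.items() if not isinstance(v,str)})
    save(n,n+'0.png')
    json.dump({k:np.array(v).tolist() for k,v in m.items() if not isinstance(v,str)},open(n+'.json','w'))
print(observe())
E
```

```text
top {'vfov': 49.75, 'cx': 318.956, 'cy': 243.294, 'world_to_cam': [[-0.017, -1.0, -0.007, 0.042], [0.994, -0.018, 0.108, -0.542], [-0.108, -0.005, 0.994, -1.308], [0.0, 0.0, 0.0, 1.0]]}
scene {'vfov': 43.206, 'cx': 323.661, 'cy': 242.102, 'world_to_cam': [[0.21, 0.977, 0.023, -0.162], [-0.56, 0.101, 0.822, 0.196], [0.801, -0.185, 0.569, -1.857], [0.0, 0.0, 0.0, 1.0]]}
wrist {'vfov': 65.706, 'cx': 326.808, 'cy': 242.113, 'world_to_cam': [[0.408, 0.913, -0.001, -0.525], [-0.884, 0.395, -0.252, 0.031], [-0.229, 0.104, 0.968, -0.39], [0.0, 0.0, 0.0, 1.0]]}
{'time': 0.15, 'qpos': array([ 1.00496980e+00,  3.42555186e-01,  1.52481407e+00,  1.52260514e-05,
        1.27539541e+00, -1.46017620e-01]), 'qvel': array([ 6.02792777e-04, -1.38185120e-03, -5.03650660e-03,  5.55603458e-04,
       -6.94970071e-04,  7.72123394e-05]), 'joint_efforts': array([ 1.31156452e-03, -4.31469333e+01, -2.44355142e+01,  7.16515747e-02,
        5.37566515e-02, -1.18553753e-04]), 'tool_pos': array([0.21379777, 0.47915418, 0.22620275]), 'tool_rot': array([-3.14043523e+00, -1.84933153e-04,  2.72177920e+00]), 'contact_force': array([ 0.55816635, -0.11302045,  0.04583183]), 'torque': array([ 0.05723884,  0.00189174, -0.05007441]), 'grip_force': 0.0, 'opening': 0.09181892292738718}
```

View pics/top0.png

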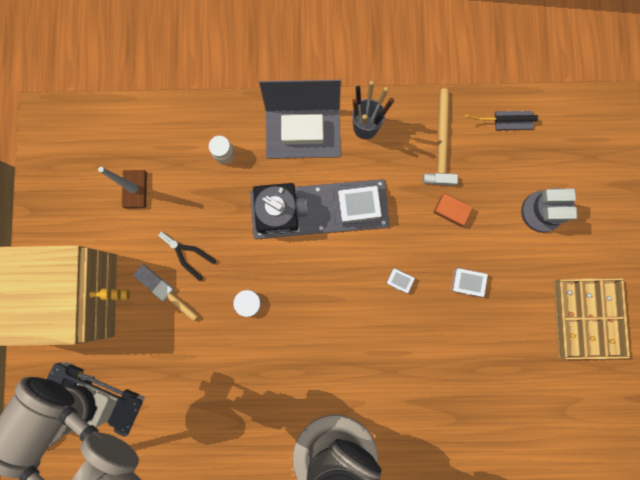

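The top view shows the small case at about (401,281), the medium at (470,283), the large at (360,204) and the knob at (275,205). I'll enlarge this area.

Run:
```python
import cv2
im=cv2.imread('pics/top0.png')
a=cv2.resize(im[172:242,240:400],None,fx=5,fy=5,interpolation=cv2.INTER_CUBIC)   #160x70->800x350
b=cv2.resize(im[258:308,370:500],None,fx=5,fy=5,interpolation=cv2.INTER_CUBIC)   #650x250
b=cv2.copyMakeBorder(b,0,0,0,150,cv2.BORDER_CONSTANT)
cv2.imwrite('pics/crop0.png',cv2.vconcat([a,b]))
```

```text
(no output)
```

View pics/crop0.png

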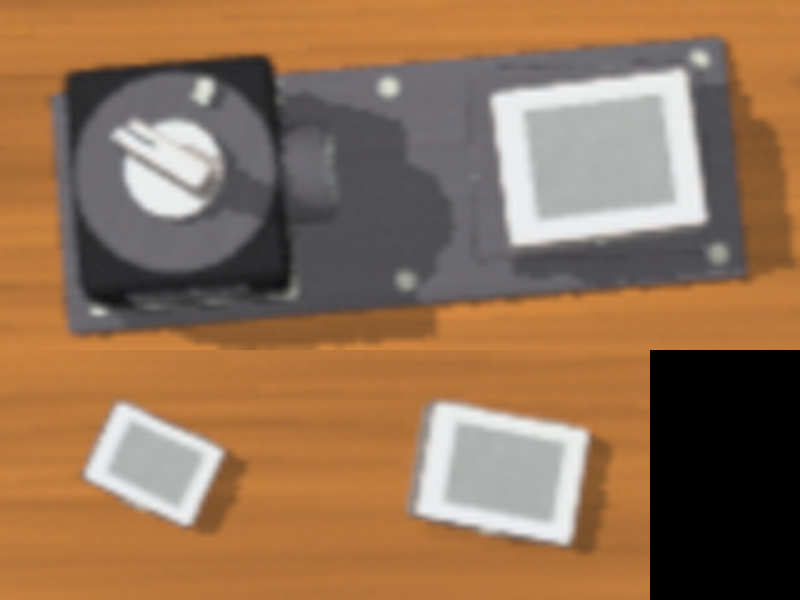

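Crop, in crop pixels:
- The large case's top corners are near (492,95), (685,70), (707,220) and (513,245).
- The medium's are (437,402), (588,430), (571,545) and (417,514).
- The small's are (120,403), (224,452), (192,527) and (84,477).
- The knob bar's lined end is at about (122,130) and the tab at (203,90).

Run:
```python
from h import *
m=camera_model('top')
def P(pts,off,z,y0=0): return np.array([at(m,(x+.5)/5-.5+off[0],(y-y0+.5)/5-.5+off[1],z) for x,y in pts])
for n,pts,off,z,y0 in [('L',[(492,95),(685,70),(707,220),(513,245)],(240,172),.07,0),('M',[(437,402),(588,430),(571,545),(417,514)],(370,258),.028,350),('S',[(120,403),(224,452),(192,527),(84,477)],(370,258),.024,350)]:
    c=P(pts,off,z,y0); e=(c[0]+c[3]-c[1]-c[2])/2; w=(c[0]+c[1]-c[2]-c[3])/2
    print(n,c.mean(0).round(4),'long',np.hypot(*e).round(4),'short',np.hypot(*w).round(4),'yaw(y axis-90)',(np.arctan2(e[1],e[0])-np.pi/2).round(3),'x yaw',np.arctan2(w[1],w[0]).round(3))
k=P([(172,168)],(240,172),.106)[0];print('disc',k)
bar=P([(125,130),(212,185)],(240,172),.147);print('bar',bar,bar.mean(0)); d=bar[0]-bar[1];print(np.arctan2(d[1],d[0]))
t=P([(203,92)],(240,172),.104)[0];print('tab',t,np.arctan2(*(t-k)[::-1]),np.hypot(*(t-k)))
for p in [(55,95),(72,333),(722,38),(747,275)]: print('plate',P([p],(240,172),.01)[0])
```

```text
L [ 0.6391 -0.0722] long 0.0986 short 0.0775 yaw(y axis-90) 0.112 x yaw 0.115
M [ 0.4363 -0.3536] long 0.0789 short 0.0591 yaw(y axis-90) -0.21 x yaw -0.209
S [ 0.4436 -0.1762] long 0.0597 short 0.0423 yaw(y axis-90) -0.457 x yaw -0.46
disc [0.63089953 0.14044812]
bar [[0.64205998 0.15892451]
 [0.6147598  0.11774392]] [0.62840989 0.13833422]
0.9853796644126365
tab [0.66903076 0.12501918] -0.38448915359831554 0.04113444911623247
plate [0.68914071 0.21108348]
plate [0.56175857 0.20253056]
plate [ 0.71327829 -0.14353704]
plate [ 0.58603025 -0.15274735]
```

{"name": "step_arm", "arguments": {"commands": [[1,14,-14,0,0,0,-0.6],[1,14,-14,0,0,0,-0.6],[1,14,-14,0,0,0,-0.6],[1,14,-14,0,0,0,-0.6],[1,14,-14,0,0,0,-0.6]]}}

```text
time: 0.57
tool_pos: [0.3555, 0.3372, 0.2266]
tool_rot: [-3.141, 0.001, 2.115]
contact_force: [-0.2, 0.4, -0.6]
opening: 0.0919
grip_force: 0.0
```

{"name": "step_arm", "arguments": {"commands": [[1,2,-20,0,0,0,-0.4],[1,2,-20,0,0,0,-0.4],[1,2,-20,0,0,0,-0.4],[1,2,-20,0,0,0,-0.4],[1,2,-20,0,0,0,-0.4]]}}

```text
time: 0.98
tool_pos: [0.3735, 0.1371, 0.2266]
tool_rot: [-3.141, 0.0, 1.72]
contact_force: [0.4, 0.9, 0.0]
opening: 0.0916
grip_force: 0.0
```

{"name": "step_arm", "arguments": {"commands": [[1,2,-20,0,0,0,-0.36],[1,2,-20,0,0,0,-0.36],[1,2,-20,0,0,0,-0.36],[1,2,-20,0,0,0,-0.36],[1,2,-20,0,0,0,-0.36]]}}

```text
time: 1.4
tool_pos: [0.3937, -0.0632, 0.2268]
tool_rot: [3.141, 0.0, 1.36]
contact_force: [1.4, -0.1, -0.3]
opening: 0.0915
grip_force: 0.0
```

{"name": "step_arm", "arguments": {"commands": [[1,4.2,-20,-5,0,0,0],[1,4.2,-20,-5,0,0,0],[1,4.2,-20,-5,0,0,0],[1,4.2,-20,-5,0,0,0],[1,4.2,-20,-5,0,0,0]]}}

```text
time: 1.82
tool_pos: [0.4354, -0.2607, 0.1766]
tool_rot: [-3.142, -0.0, 1.361]
contact_force: [0.5, -0.5, 0.7]
opening: 0.0917
grip_force: 0.0
```

{"name": "step_arm", "arguments": {"commands": [[1,0,-9.3,0,0,0,0],[1,0,-9.3,0,0,0,0],[1,0,-9.3,0,0,0,0],[1,0,-9.3,0,0,0,0]]}}

```text
time: 2.15
tool_pos: [0.4349, -0.3544, 0.1763]
tool_rot: [-3.141, 0.0, 1.358]
contact_force: [-0.0, 0.5, 0.2]
opening: 0.092
grip_force: 0.0
```

Run:
```python
from h import *
m=camera_model('wrist'); im=save('wrist','w1.png')
o=observe(); print(o['tool_pos'],o['tool_rot'],o['time'])
np.save('w1.npy',np.array(m['world_to_cam']))
for p in [(.4363,-.3536,.028)]:
    pass
```

```text
[ 0.43497798 -0.35217617  0.17639278] [-3.14048226e+00 -1.12015540e-03  1.35950695e+00] 2.2
```

View pics/w1.png

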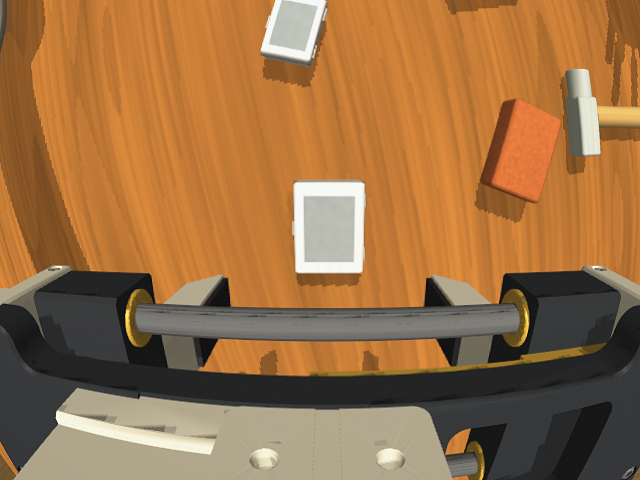

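Wrist view: the medium case's top corners are near (294,182), (364,182), (363,272) and (297,273), and it is square to the gripper.

```bash
cat >> h.py <<'E'
def rect(m,pts,z,fish=True):
    c=np.array([at(m,u,v,z,fish) for u,v in pts]); e=(c[0]+c[1]-c[2]-c[3])/2; w=(c[1]+c[2]-c[0]-c[3])/2
    r=lambda a:round(float((np.arctan2(a[1],a[0])+np.pi/2)%np.pi-np.pi/2),3)
    return c.mean(0).round(4),'up edge',np.hypot(*e).round(4),r(e),'right edge',np.hypot(*w).round(4),r(w)
E
python3 - <<'E'
from h import *
m=camera_model('wrist'); m['world_to_cam']=np.load('w1.npy')
print(rect(m,[(294,182),(364,182),(363,272),(297,273)],.028))
E
```

```text
(array([ 0.4373, -0.3545]), 'up edge', np.float64(0.079), 1.37, 'right edge', np.float64(0.0579), -0.205)
```

{"name": "step_arm", "arguments": {"commands": [[1,0.2,-0.1,-13,0,0,0.0],[1,0.2,-0.1,-13,0,0,0],[1,0.2,-0.1,-13,0,0,0],[1,0.2,-0.1,-15,0,0,0],[1,0.2,-0.1,-16,0,0,0]]}}

```text
time: 2.62
tool_pos: [0.4359, -0.3486, 0.0136]
tool_rot: [-3.135, -0.005, 1.363]
contact_force: [0.0, 0.0, 0.9]
opening: 0.0916
grip_force: 0.0
```

{"name": "step_arm", "arguments": {"commands": [[1,0,0,-0.7,0,0,0],[1,0,0,-1.2,0,0,0],[0.5,0,0,-1.2,0,0,0],[0.5,0,0,-1.2,0,0,0],[0.5,0,0,-1.2,0,0,0]], "grip_force": 20}}

```text
time: 3.03
tool_pos: [0.4383, -0.3532, 0.0068]
tool_rot: [3.139, 0.002, 1.362]
contact_force: [0.1, -1.0, -0.4]
opening: 0.0763
grip_force: 0.0
```

{"name": "step_arm", "arguments": {"commands": [[0.5,0,0,0,0,0,0],[0.5,0,0,0,0,0,0],[0.5,0,0,0,0,0,0]]}}

```text
time: 3.28
tool_pos: [0.4377, -0.3529, 0.0059]
tool_rot: [3.141, 0.001, 1.362]
contact_force: [-0.4, 0.1, 4.0]
opening: 0.0598
grip_force: 20.0
```

{"name": "step_arm", "arguments": {"commands": [[0.5,0,0,1,0,0,0],[0.5,0,0,4,0,0,0],[0.5,0,0,8,0,0,0],[0.5,0,0,12,0,0,0],[0.5,0,0,15,0,0,0]]}}

```text
time: 3.7
tool_pos: [0.4379, -0.3529, 0.159]
tool_rot: [3.139, 0.002, 1.362]
contact_force: [-0.1, -1.1, -1.7]
opening: 0.0601
grip_force: 20.0
```

{"name": "step_arm", "arguments": {"commands": [[0.5,2,2,0,0,0,0.06],[0.5,5,4,0,0,0,0.12],[0.5,8,6,0,0,0,0.18],[0.5,11,8,0,0,0,0.24],[0.5,14,10,0,0,0,0.32]]}}

```text
time: 4.12
tool_pos: [0.5785, -0.2514, 0.156]
tool_rot: [3.141, 0.0, 1.684]
contact_force: [1.3, -0.5, -1.5]
opening: 0.0599
grip_force: 20.0
```

{"name": "step_arm", "arguments": {"commands": [[0.5,3,2,0,0,0,0.0],[0.5,5,4,0,0,0,0],[0.5,6,5,0,0,0,0],[0.5,6,5,0,0,0,0]]}}

```text
time: 4.45
tool_pos: [0.639, -0.1997, 0.1551]
tool_rot: [3.141, -0.001, 1.685]
contact_force: [-0.7, 0.5, -2.1]
opening: 0.0596
grip_force: 20.0
```

Run:
```python
from h import *
m=camera_model('wrist'); im=save('wrist','w2.png')
o=observe(); print(o['tool_pos'],o['tool_rot'],o['time'],o['opening'])
np.save('w2.npy',np.array(m['world_to_cam']))
```

```text
[ 0.63772262 -0.20144822  0.15507686] [-3.14077081e+00 -1.59212608e-04  1.68415203e+00] 4.5 0.060003910868593996
```

View pics/w2.png

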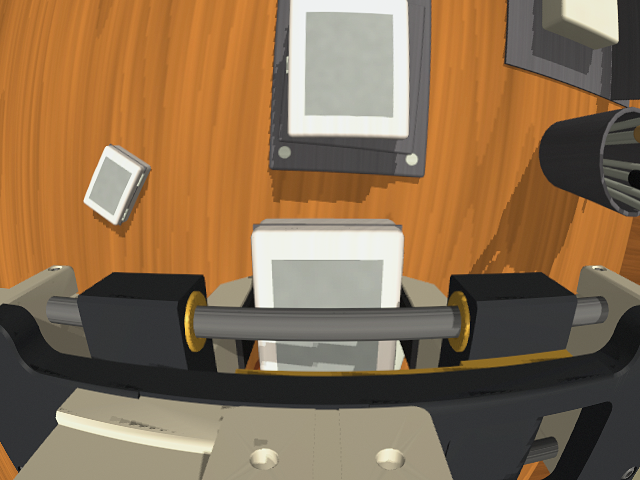

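The held medium case is level, with its front top edge at (254,229)–(402,228). The large case's near top edge runs (288,134)–(408,139), and its sides go up to about (295,2) and (409,2).

Run:
```python
from h import *
m=camera_model('wrist'); m['world_to_cam']=np.load('w2.npy')
A=lambda u,v,z:at(m,u,v,z,True)
l,r=A(288,134,.07),A(408,139,.07); e=r-l; a=np.arctan2(e[1],e[0]); n=np.array([-np.sin(a),np.cos(a)])
print('L',l,r,np.hypot(*e),a,'centre',(l+r)/2+.05*n)
for s,q in [((288,134),(294,20)),((408,139),(408,20))]:
    d=A(*q,.07)-A(*s,.07); print('side yaw',np.arctan2(d[1],d[0])-np.pi/2)
l,r=A(254,229,.177),A(402,228,.177); e=r-l; a=np.arctan2(e[1],e[0]); n=np.array([-np.sin(a),np.cos(a)])
print('M',l,r,np.hypot(*e),a,'centre',(l+r)/2-.04*n)
```

```text
L [ 0.60561165 -0.12554357] [ 0.68405482 -0.11904061] 0.0787122495492186 0.08271112317039116 centre [ 0.64070239 -0.07246302]
side yaw 0.06770051772732733
side yaw 0.1052602090831185
M [ 0.6074857 -0.1652148] [ 0.66365385 -0.15839276] 0.05658092460924437 0.12086546043591695 centre [ 0.64039263 -0.20151197]
```

{"name": "step_arm", "arguments": {"commands": [[0.5,0.2,3.5,0,0,0,-0.02],[0.5,0.2,7,0,0,0,-0.02],[0.5,0.2,10.5,0,0,0,-0.02],[0.5,0.2,13,0,0,0,-0.02],[0.5,0.2,13,0,0,0,-0.02]]}}

```text
time: 4.92
tool_pos: [0.6383, -0.0691, 0.1558]
tool_rot: [-3.141, -0.002, 1.665]
contact_force: [1.4, -0.1, -1.9]
opening: 0.0597
grip_force: 20.0
```

{"name": "step_arm", "arguments": {"commands": [[0.5,0,0,-2.5,0,0,0],[0.5,0,0,-5,0,0,0],[0.5,0,0,-6.5,0,0,0],[0.5,0,0,-7.2,0,0,0],[0.5,0,0,-7.2,0,0,0]]}}

```text
time: 5.33
tool_pos: [0.638, -0.074, 0.0817]
tool_rot: [-3.138, -0.001, 1.66]
contact_force: [-0.7, 1.0, -1.0]
opening: 0.0599
grip_force: 20.0
```

{"name": "step_arm", "arguments": {"commands": [[0.5,0,0,0,0,0,0],[0.5,0,0,-0.2,0,0,0],[0.5,0,0,-0.4,0,0,0],[0.5,0,0,-0.4,0,0,0]]}}

```text
time: 5.67
tool_pos: [0.6398, -0.0728, 0.0798]
tool_rot: [3.141, 0.0, 1.662]
contact_force: [-0.1, -0.1, -1.2]
opening: 0.0598
grip_force: 20.0
```

{"name": "step_arm", "arguments": {"commands": [[0.5,0,0,-0.15,0,0,0],[0.5,0,0,-0.3,0,0,0],[0.5,0,0,-0.3,0,0,0]]}}

```text
time: 5.92
tool_pos: [0.6394, -0.0725, 0.076]
tool_rot: [-3.141, -0.0, 1.662]
contact_force: [0.2, 0.3, -1.6]
opening: 0.0597
grip_force: 20.0
```

{"name": "step_arm", "arguments": {"commands": [[0.5,0,0,-0.1,0,0,0],[0.5,0,0,-0.1,0,0,0]]}}

```text
time: 6.08
tool_pos: [0.6395, -0.0725, 0.076]
tool_rot: [3.141, 0.0, 1.662]
contact_force: [-2.2, 0.6, 4.3]
opening: 0.0601
grip_force: 20.0
```

Contact felt (weight lifted, about +4 N). Release.

{"name": "step_arm", "arguments": {"commands": [[0.72,0,0,0,0,0,0],[0.78,0,0,0,0,0,0],[0.85,0,0,0,0,0,0],[0.85,0,0,0,0,0,0],[0.85,0,0,0,0,0,0]]}}

```text
time: 6.5
tool_pos: [0.6396, -0.0726, 0.0751]
tool_rot: [3.142, 0.0, 1.662]
contact_force: [1.1, 0.5, -0.8]
opening: 0.0779
grip_force: 0.0
```

{"name": "step_arm", "arguments": {"commands": [[0.85,0,0,0.5,0,0,0],[0.85,0,0,3,0,0,0],[0.85,0,0,6,0,0,0],[0.85,0,0,9,0,0,0],[0.85,0,0,12,0,0,0]]}}

```text
time: 6.92
tool_pos: [0.6394, -0.0726, 0.1969]
tool_rot: [3.142, -0.0, 1.662]
contact_force: [-0.1, -0.3, 1.0]
opening: 0.078
grip_force: 0.0
```

{"name": "step_arm", "arguments": {"commands": [[0.85,-1,-3,0,0,0,0],[0.85,-2,-7,0,0,0,0],[0.85,-3,-11,0,0,0,0],[0.85,-4,-13,0,0,0,0],[0.85,-4,-13,0,0,0,0]]}}

```text
time: 7.33
tool_pos: [0.5978, -0.2074, 0.1956]
tool_rot: [-3.141, 0.002, 1.657]
contact_force: [-0.4, -1.1, 0.6]
opening: 0.0783
grip_force: 0.0
```

Run:
```python
from h import *
m=camera_model('wrist'); im=save('wrist','w3.png')
o=observe(); print(o['tool_pos'],o['tool_rot'],o['time'],o['opening'])
np.save('w3.npy',np.array(m['world_to_cam']))
```

```text
[ 0.5986589  -0.20495723  0.19557121] [3.14144368e+00 2.72461658e-04 1.65792119e+00] 7.3833 0.07789487662229132
```

View pics/w3.png

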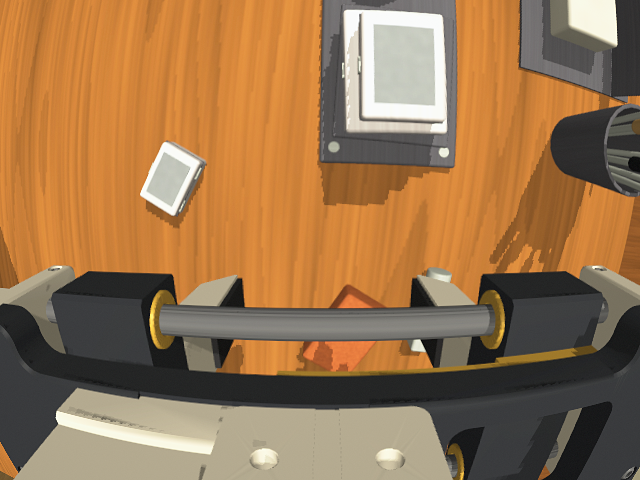

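The medium case lies squarely on the large case: its top corners are about (364,10), (444,15), (445,121) and (360,117), and the large's near edge is (341,131)–(446,134). The small case is around (174,179).

Run:
```python
from h import *
m=camera_model('wrist'); m['world_to_cam']=np.load('w3.npy')
print('M',rect(m,[(364,10),(444,15),(445,121),(360,117)],.098))
print('S',rect(m,[(168,142),(206,157),(178,215),(141,193)],.024))
A=lambda u,v,z:at(m,u,v,z,True)
l,r=A(341,131,.07),A(446,134,.07); e=r-l; a=np.arctan2(e[1],e[0]); n=np.array([-np.sin(a),np.cos(a)])
print('L',np.hypot(*e),a,'centre',(l+r)/2+.05*n)
l,r=A(360,118,.098),A(445,121,.098); e=r-l; a=np.arctan2(e[1],e[0]); n=np.array([-np.sin(a),np.cos(a)])
print('M',np.hypot(*e),a,'centre',(l+r)/2+.04*n)
```

```text
M (array([ 0.6407, -0.0742]), 'up edge', np.float64(0.0793), -1.511, 'right edge', np.float64(0.0592), 0.094)
S (array([ 0.4494, -0.1746]), 'up edge', np.float64(0.0598), 1.088, 'right edge', np.float64(0.0432), -0.384)
L 0.08232897516928933 0.09224850903991692 centre [ 0.63827568 -0.07237887]
M 0.06038671083909004 0.09491537435929362 centre [ 0.63932513 -0.07429942]
```

{"name": "step_arm", "arguments": {"commands": [[0.85,-4,1,0,0,0,-0.12],[0.85,-8,2,0,0,0,-0.24],[0.85,-12,3,-1,0,0,-0.36],[0.85,-15.3,3,-2,0,0,-0.48],[0.85,-15.3,3,-4.5,0,0,-0.55]]}}

```text
time: 7.8
tool_pos: [0.4432, -0.1707, 0.1523]
tool_rot: [3.14, 0.0, 1.107]
contact_force: [0.9, -0.2, -0.2]
opening: 0.078
grip_force: 0.0
```

{"name": "step_arm", "arguments": {"commands": [[0.85,0,0,0,0,0,0],[0.85,0,0,0,0,0,0]]}}

```text
time: 7.97
tool_pos: [0.4469, -0.1718, 0.1505]
tool_rot: [-3.141, -0.0, 1.115]
contact_force: [0.7, 0.8, 0.2]
opening: 0.0778
grip_force: 0.0
```

Run:
```python
from h import *
m=camera_model('wrist'); im=save('wrist','w4.png')
o=observe(); print(o['tool_pos'],o['tool_rot'],o['time'],o['opening'])
np.save('w4.npy',np.array(m['world_to_cam']))
```

```text
[ 0.44785442 -0.17236425  0.15109112] [ 3.14033737e+00 -2.10548964e-04  1.11519813e+00] 8.0167 0.07817874034098517
```

View pics/w4.png

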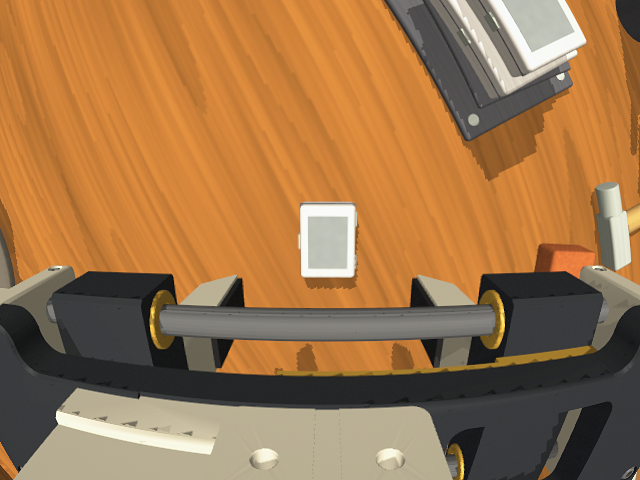

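Small case: top corners at about (302,206), (356,206), (354,277) and (303,276), square to the gripper.

Run:
```python
from h import *
m=camera_model('wrist'); m['world_to_cam']=np.load('w4.npy')
print('S',rect(m,[(302,206),(356,206),(354,277),(303,276)],.024))
print(observe()['tool_pos'])
```

```text
S (array([ 0.4456, -0.1776]), 'up edge', np.float64(0.058), 1.109, 'right edge', np.float64(0.0418), -0.467)
[ 0.44785442 -0.17236425  0.15109112]
```

{"name": "step_arm", "arguments": {"commands": [[0.85,-0.2,-0.5,-4,0,0,0],[0.85,-0.2,-0.5,-8,0,0,0],[0.85,-0.2,-0.5,-11,0,0,0],[0.85,-0.2,-0.5,-13,0,0,0],[0.85,-0.2,-0.5,-14,0,0,0]]}}

```text
time: 8.43
tool_pos: [0.4452, -0.1773, 0.0084]
tool_rot: [-3.14, -0.0, 1.114]
contact_force: [-0.4, 0.1, 0.6]
opening: 0.0781
grip_force: 0.0
```

{"name": "step_arm", "arguments": {"commands": [[0.85,0,0,-0.3,0,0,0],[0.85,0,0,-0.5,0,0,0],[0.85,0,0,-0.5,0,0,0]]}}

```text
time: 8.68
tool_pos: [0.4458, -0.178, 0.0062]
tool_rot: [3.139, 0.0, 1.113]
contact_force: [-0.2, -0.2, 0.1]
opening: 0.0779
grip_force: 0.0
```

{"name": "step_arm", "arguments": {"commands": [[0.3,0,0,0,0,0,0],[0.3,0,0,0,0,0,0],[0.3,0,0,0,0,0,0],[0.3,0,0,0,0,0,0],[0.3,0,0,0,0,0,0]], "grip_force": 15}}

```text
time: 9.1
tool_pos: [0.4447, -0.1777, 0.0056]
tool_rot: [3.141, 0.0, 1.112]
contact_force: [-0.2, -0.1, 0.0]
opening: 0.0492
grip_force: 0.0
```

{"name": "step_arm", "arguments": {"commands": [[0.3,0,0,0,0,0,0],[0.3,0,0,0,0,0,0],[0.3,0,0,0,0,0,0]]}}

```text
time: 9.35
tool_pos: [0.4446, -0.1777, 0.0055]
tool_rot: [3.141, 0.0, 1.112]
contact_force: [-0.2, -0.1, 3.8]
opening: 0.044
grip_force: 15.0
```

{"name": "step_arm", "arguments": {"commands": [[0.3,0,0,1,0,0,0],[0.3,0,0,5,0,0,0],[0.3,0,0,9,0,0,0],[0.3,0,0,13,0,0,0],[0.3,0,0,16,0,0,0]]}}

```text
time: 9.77
tool_pos: [0.4449, -0.1777, 0.1689]
tool_rot: [3.139, 0.0, 1.112]
contact_force: [0.5, -0.3, -0.7]
opening: 0.0435
grip_force: 15.0
```

{"name": "step_arm", "arguments": {"commands": [[0.3,3,1,0,0,0,0.11],[0.3,6.5,3,0,0,0,0.22],[0.3,10,5,0,0,0,0.33],[0.3,13,7,0,0,0,0.44],[0.3,16,8.6,0,0,0,0.553]]}}

```text
time: 10.18
tool_pos: [0.6056, -0.0898, 0.1658]
tool_rot: [-3.142, -0.0, 1.671]
contact_force: [1.0, -1.0, -1.0]
opening: 0.0439
grip_force: 15.0
```

{"name": "step_arm", "arguments": {"commands": [[0.3,2,1.2,0,0,0,0],[0.3,3.5,1.8,0,0,0,0],[0.3,3.5,1.8,-1.5,0,0,0],[0.3,3.5,1.8,-3,0,0,0],[0.3,3.5,1.8,-3,0,0,0]]}}

```text
time: 10.6
tool_pos: [0.6377, -0.0728, 0.1322]
tool_rot: [-3.136, -0.002, 1.665]
contact_force: [-0.0, 0.4, -1.2]
opening: 0.0438
grip_force: 15.0
```

{"name": "step_arm", "arguments": {"commands": [[0.3,0,0,0,0,0,0],[0.3,0,0,0,0,0,0]]}}

```text
time: 10.77
tool_pos: [0.6397, -0.0738, 0.1362]
tool_rot: [3.141, 0.0, 1.665]
contact_force: [0.9, -1.0, -0.9]
opening: 0.0438
grip_force: 15.0
```

Now lower to about 1 mm above contact (0.1035), then creep.

{"name": "step_arm", "arguments": {"commands": [[0.3,0,0,-1,0,0,0],[0.3,0,0,-2,0,0,0],[0.3,0,0,-2.6,0,0,0],[0.3,0,0,-2.9,0,0,0],[0.3,0,0,-2.9,0,0,0]]}}

```text
time: 11.18
tool_pos: [0.6389, -0.0735, 0.1049]
tool_rot: [-3.14, -0.001, 1.665]
contact_force: [-0.8, 0.1, -0.9]
opening: 0.0438
grip_force: 15.0
```

{"name": "step_arm", "arguments": {"commands": [[0.3,0,0,-0.05,0,0,0],[0.3,0,0,-0.1,0,0,0],[0.3,0,0,-0.1,0,0,0]]}}

```text
time: 11.43
tool_pos: [0.6398, -0.0737, 0.1055]
tool_rot: [3.141, 0.0, 1.665]
contact_force: [0.3, 0.3, -1.4]
opening: 0.0441
grip_force: 15.0
```

{"name": "step_arm", "arguments": {"commands": [[0.3,0,0,-0.1,0,0,0],[0.3,0,0,-0.1,0,0,0]]}}

```text
time: 11.6
tool_pos: [0.6396, -0.0736, 0.1043]
tool_rot: [3.141, 0.0, 1.665]
contact_force: [0.9, 0.2, -0.6]
opening: 0.0441
grip_force: 15.0
```

{"name": "step_arm", "arguments": {"commands": [[0.3,0,0,-0.1,0,0,0],[0.3,0,0,-0.1,0,0,0]]}}

```text
time: 11.77
tool_pos: [0.6397, -0.0737, 0.1035]
tool_rot: [3.141, 0.0, 1.665]
contact_force: [-0.1, 1.0, 0.3]
opening: 0.044
grip_force: 15.0
```

{"name": "step_arm", "arguments": {"commands": [[0.3,0,0,-0.05,0,0,0],[0.3,0,0,-0.05,0,0,0]]}}

```text
time: 11.93
tool_pos: [0.6397, -0.0736, 0.1035]
tool_rot: [3.141, 0.0, 1.665]
contact_force: [-1.8, -0.7, 4.2]
opening: 0.044
grip_force: 15.0
```

{"name": "step_arm", "arguments": {"commands": [[0.55,0,0,0,0,0,0],[0.6,0,0,0,0,0,0],[0.7,0,0,0,0,0,0],[0.7,0,0,0,0,0,0],[0.7,0,0,0,0,0,0]]}}

```text
time: 12.35
tool_pos: [0.6395, -0.0736, 0.1025]
tool_rot: [-3.141, -0.0, 1.665]
contact_force: [0.3, -0.1, -0.6]
opening: 0.0636
grip_force: 0.0
```

{"name": "step_arm", "arguments": {"commands": [[0.7,0,0,0.5,0,0,0],[0.7,0,0,3,0,0,0],[0.7,0,0,7,0,0,0],[0.7,0,0,11,0,0,0],[0.7,0,0,14,0,0,0]]}}

```text
time: 12.77
tool_pos: [0.64, -0.0737, 0.2466]
tool_rot: [3.138, 0.001, 1.665]
contact_force: [0.8, 0.7, 0.8]
opening: 0.0642
grip_force: 0.0
```

{"name": "step_arm", "arguments": {"commands": [[0.7,-2,3,0,0,0,-0.12],[0.7,-4,6,0,0,0,-0.24],[0.7,-6,9,0,0,0,-0.36],[0.7,-6,11,0,0,0,-0.48],[0.7,-6,11,0,0,0,-0.6]]}}

```text
time: 13.18
tool_pos: [0.5784, 0.0403, 0.2439]
tool_rot: [3.141, -0.002, 1.062]
contact_force: [0.2, -0.6, -0.7]
opening: 0.0646
grip_force: 0.0
```

{"name": "step_arm", "arguments": {"commands": [[0.7,0,0,0,0,0,-0.08],[0.7,0,0,0,0,0,-0.08]]}}

```text
time: 13.35
tool_pos: [0.5795, 0.037, 0.2433]
tool_rot: [3.141, -0.0, 0.983]
contact_force: [0.8, -0.3, 0.4]
opening: 0.0647
grip_force: 0.0
```

Run:
```python
from h import *
m=camera_model('wrist'); im=save('wrist','w5.png')
o=observe(); print(o['tool_pos'],o['tool_rot'],o['time'],o['opening'])
np.save('w5.npy',np.array(m['world_to_cam']))
save('top','top5.png')
```

```text
[0.5795444  0.03664173 0.24316263] [ 3.14103054e+00 -2.40428743e-04  9.86944603e-01] 13.4 0.06404708516031726
```

View pics/w5.png

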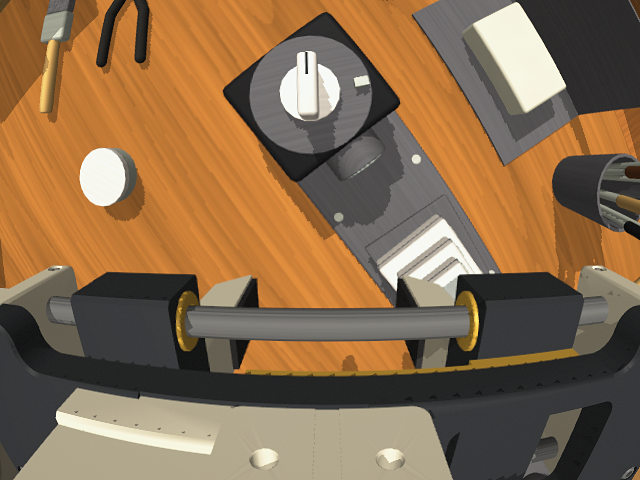

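The wrist picture shows the stack standing, the knob at about (309,90) and the tab at (362,81). I'll enlarge the knob.

Run:
```python
import cv2
im=cv2.imread('pics/w5.png')[30:160,240:390]
cv2.imwrite('pics/c5.png',cv2.resize(im,None,fx=4.5,fy=4.5,interpolation=cv2.INTER_CUBIC))
```

```text
(no output)
```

View pics/c5.png

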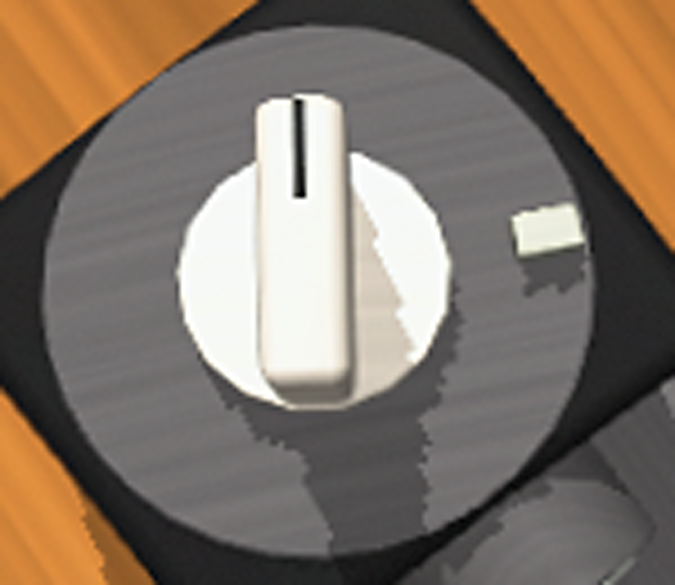

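Crop pixels: the bar's top axis runs from (298,97) to (308,377), the disc centre is near (315,277), the collar centre (319,291), and the tab's inner edge midpoint (516,237).

Run:
```python
from h import *
m=camera_model('wrist'); m['world_to_cam']=np.load('w5.npy')
A=lambda x,y,z:at(m,(x+.5)/4.5-.5+240,(y+.5)/4.5-.5+30,z,True)
a,b=A(298,97,.147),A(308,377,.147); print('bar',a,b,np.hypot(*(a-b)),'mid',(a+b)/2,'ang',np.arctan2(*(a-b)[::-1]))
d=A(315,277,.106);c=A(319,291,.096);t=A(516,237,.104);t2=A(580,224,.104)
print('disc',d,'collar',c,'tab',t)
for k in ((a+b)/2,d,c): print(np.hypot(*(t-k)),np.arctan2(*(t-k)[::-1]))
print('tab dir',np.arctan2(*(t2-t)[::-1]),np.hypot(*(t2-t)))
```

```text
bar [0.64308708 0.15831386] [0.61984848 0.12063238] 0.04427105795450137 mid [0.63146778 0.13947312] ang 1.018179557433311
disc [0.63128762 0.13916962] collar [0.63090859 0.13810226] tab [0.66491766 0.12608906]
0.03602814961555534 -0.38061234456757004
0.036084361109553244 -0.3709484160208085
0.036068467946064296 -0.3395539103392072
tab dir -0.3537530728019095 0.011661916392427241
```

{"name": "step_arm", "arguments": {"commands": [[0.45,1.5,3.5,0,0,0,0.03],[0.45,3.3,7,0,0,0,0.03],[0.45,5.2,10.2,-2,0,0,0.03],[0.45,5.2,10.2,-5,0,0,0.03],[0.45,5.2,10.2,-7,0,0,0.03]]}}

```text
time: 13.87
tool_pos: [0.6315, 0.1401, 0.17]
tool_rot: [-3.14, 0.001, 1.02]
contact_force: [-0.6, -0.8, -1.4]
opening: 0.0417
grip_force: 0.0
```

{"name": "step_arm", "arguments": {"commands": [[0.45,0,0,0,0,0,0],[0.45,0,0,0,0,0,0]]}}

```text
time: 14.03
tool_pos: [0.6312, 0.138, 0.1719]
tool_rot: [-3.14, 0.002, 1.016]
contact_force: [0.5, -0.4, 0.9]
opening: 0.0413
grip_force: 0.0
```

{"name": "step_arm", "arguments": {"commands": [[0.45,0,0.1,-2,0,0,0],[0.45,0,0.1,-4,0,0,0],[0.45,0,0.1,-5,0,0,0],[0.45,0,0.1,-5.7,0,0,0],[0.45,0,0.1,-5.7,0,0,0]]}}

```text
time: 14.45
tool_pos: [0.6315, 0.1389, 0.1157]
tool_rot: [-3.141, 0.0, 1.015]
contact_force: [-0.1, -0.4, 0.4]
opening: 0.0414
grip_force: 0.0
```

{"name": "step_arm", "arguments": {"commands": [[0.05,0,0,0,0,0,0],[0.05,0,0,0,0,0,0],[0.05,0,0,0,0,0,0],[0.05,0,0,0,0,0,0],[0.05,0,0,0,0,0,0]], "grip_force": 12}}

```text
time: 14.87
tool_pos: [0.6315, 0.1397, 0.1164]
tool_rot: [3.141, -0.001, 1.015]
contact_force: [-0.6, 1.1, 4.7]
opening: 0.0132
grip_force: 12.0
```

{"name": "step_arm", "arguments": {"commands": [[0.05,0,0,0,0,0,0],[0.05,0,0,0,0,0,0],[0.05,0,0,0,0,0,0]]}}

```text
time: 15.12
tool_pos: [0.6316, 0.1396, 0.1164]
tool_rot: [3.141, -0.0, 1.015]
contact_force: [-2.4, 1.5, 5.1]
opening: 0.0136
grip_force: 12.0
```

{"name": "step_arm", "arguments": {"commands": [[0.05,0,0,0,0,0,-0.08],[0.05,0,0,0,0,0,-0.18],[0.05,0,0,0,0,0,-0.28],[0.05,0,0,0,0,0,-0.38],[0.05,0,0,0,0,0,-0.48]]}}

```text
time: 15.53
tool_pos: [0.632, 0.1392, 0.1164]
tool_rot: [3.14, -0.001, 0.53]
contact_force: [-1.0, -0.6, 5.0]
opening: 0.0137
grip_force: 12.0
```

{"name": "step_arm", "arguments": {"commands": [[0.05,0,0,0,0,0,-0.1],[0.05,0,0,0,0,0,-0.2],[0.05,0,0,0,0,0,-0.3],[0.05,0,0,0,0,0,-0.4],[0.05,0,0,0,0,0,-0.5]]}}

```text
time: 15.95
tool_pos: [0.6322, 0.1385, 0.1164]
tool_rot: [3.14, -0.002, 0.03]
contact_force: [-0.1, -3.6, 4.4]
opening: 0.014
grip_force: 12.0
```

{"name": "step_arm", "arguments": {"commands": [[0.05,0,0,0,0,0,-0.1],[0.05,0,0,0,0,0,-0.2],[0.05,0,0,0,0,0,-0.3],[0.05,0,0,0,0,0,-0.3],[0.05,0,0,0,0,0,-0.3]]}}

```text
time: 16.37
tool_pos: [0.6322, 0.1381, 0.1164]
tool_rot: [3.14, -0.002, -0.265]
contact_force: [0.3, -3.6, 4.0]
opening: 0.0143
grip_force: 12.0
```

{"name": "step_arm", "arguments": {"commands": [[0.05,0,0,0,0,0,-0.05],[0.05,0,0,0,0,0,-0.1],[0.05,0,0,0,0,0,-0.1],[0.05,0,0,0,0,0,-0.1]]}}

```text
time: 16.7
tool_pos: [0.6321, 0.138, 0.1164]
tool_rot: [3.14, -0.002, -0.364]
contact_force: [0.3, -4.9, 5.4]
opening: 0.0143
grip_force: 12.0
```

{"name": "step_arm", "arguments": {"commands": [[0.3,0,0,0,0,0,0],[0.45,0,0,0,0,0,0],[0.45,0,0,0,0,0,0],[0.45,0,0,0,0,0,0],[0.45,0,0,0,0,0,0]]}}

```text
time: 17.12
tool_pos: [0.6314, 0.1396, 0.1154]
tool_rot: [3.141, 0.0, -0.365]
contact_force: [-0.6, -0.3, 0.6]
opening: 0.0402
grip_force: 0.0
```

{"name": "step_arm", "arguments": {"commands": [[0.45,0,0,2,0,0,0],[0.45,0,0,5,0,0,0],[0.45,0,0,9,0,0,0],[0.45,0,0,12,0,0,0.0],[0.45,0,0,12,0,0,0]]}}

```text
time: 17.53
tool_pos: [0.6343, 0.1399, 0.2435]
tool_rot: [-3.136, -0.011, -0.365]
contact_force: [0.5, -0.5, 0.7]
opening: 0.041
grip_force: 0.0
```

{"name": "step_arm", "arguments": {"commands": [[0.45,-4,0,0,0,0,0],[0.45,-8,1,0,0,0,0],[0.45,-11,3,0,0,0,0],[0.45,-11,3,0,0,0,0.0],[0.45,-11,3,0,0,0,0]]}}

```text
time: 17.95
tool_pos: [0.5206, 0.1703, 0.2363]
tool_rot: [-3.141, -0.001, -0.363]
contact_force: [0.1, -1.3, -0.5]
opening: 0.0415
grip_force: 0.0
```

Run:
```python
from h import *
m=camera_model('wrist'); im=save('wrist','w6.png')
o=observe(); print(o['tool_pos'],o['tool_rot'],o['time'],o['opening'])
np.save('w6.npy',np.array(m['world_to_cam']))
w=np.array(m['world_to_cam'])@[.631,.139,.12,1]; w[1:3]*=-1; f=240/np.tan(np.radians(m['vfov'])/2)
t=np.arctan2(np.hypot(w[0],w[1]),w[2]); u=m['cx']+f*t*w[0]/np.hypot(w[0],w[1]);v=m['cy']+f*t*w[1]/np.hypot(w[0],w[1])
u0,v0=int(np.clip(u-65,0,510)),int(np.clip(v-60,0,360));print(u,v,u0,v0)
a=cv2.resize(im[v0:v0+120,u0:u0+130,::-1],None,fx=4,fy=4,interpolation=cv2.INTER_CUBIC)
cv2.imwrite('pics/c6.png',cv2.hconcat([a,cv2.resize(im[:,:,::-1],(280,210)).copy() if 0 else cv2.copyMakeBorder(cv2.resize(im[:,:,::-1],(280,210)),0,270,0,0,cv2.BORDER_CONSTANT)]))
```

```text
[0.52173692 0.1698165  0.23615032] [-3.14114874e+00 -1.25656848e-03 -3.63797697e-01] 18.0 0.04150055920413727
314.6280189763477 84.90194343285958 249 24
```

View pics/c6.png

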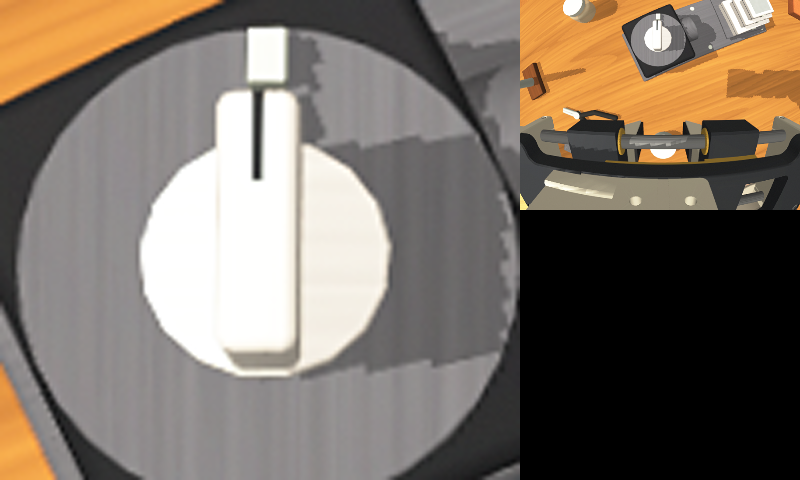

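The bar points at the tab: bar axis (258,90)–(258,350), tab inner middle (267,82), disc centre (265,258). I'll check the angle numerically, along with the stack from the top camera.

Run:
```python
from h import *
m=camera_model('wrist'); m['world_to_cam']=np.load('w6.npy')
A=lambda x,y,z:at(m,(x+.5)/4-.5+249,(y+.5)/4-.5+24,z,True)
a,b=A(258,90,.147),A(258,350,.147);an=np.arctan2(*(a-b)[::-1]);k=(a+b)/2;print('bar',k,np.hypot(*(a-b)),an)
d=A(265,258,.106);t=A(267,82,.104);t2=A(267,30,.104);print('disc',d,'tab',t)
for c in (k,d,np.array([.6313,.139])): print(np.hypot(*(t-c)),np.arctan2(*(t-c)[::-1]), 'err mm',1e3*np.hypot(*(c+.036*np.array([np.cos(an),np.sin(an)])-t)))
print(np.arctan2(*(t2-t)[::-1]))
im=save('top','top6.png')[172:242,240:400,::-1]
im2=read_camera('wrist')[0:130,470:640,::-1]
cv2.imwrite('pics/c7.png',cv2.vconcat([cv2.resize(im,(680,298),interpolation=cv2.INTER_CUBIC),cv2.resize(im2,(390,298),interpolation=cv2.INTER_CUBIC) if 0 else cv2.copyMakeBorder(cv2.resize(im2,(390,298),interpolation=cv2.INTER_CUBIC),0,0,0,290,cv2.BORDER_CONSTANT)]))
```

```text
bar [0.63113811 0.13909399] 0.04508029087662679 -0.36203005460481247
disc [0.63091971 0.13931463] tab [0.66500546 0.12607733]
0.03628265360961894 -0.36693610499388984 err mm 0.3336641580819204
0.03656589598629274 -0.37042545086292766 err mm 0.6426656709323494
0.03609783392215828 -0.3661145291926339 err mm 0.17678032852264844
-0.36012963571348633
```

View pics/c7.png

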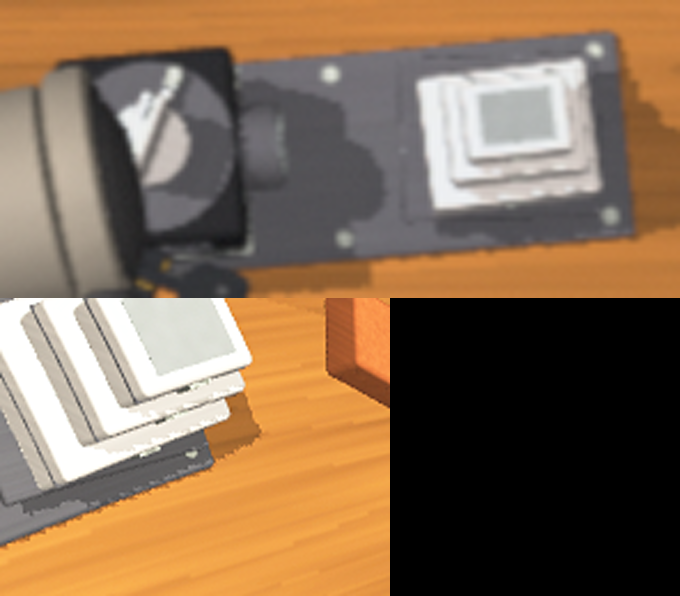

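The stack looks square and the pointer error is under 1 mm. The small case's top corners are (467,80), (563,67), (572,147) and (472,160). One last numeric check, then hand in.

Run:
```python
from h import *
m=camera_model('top')
r=rect(m,[((x+.5)/4.25-.5+240,(y+.5)/4.25-.5+172) for x,y in [(467,80),(563,67),(572,147),(472,160)]],.122,False)
print(r)
if np.hypot(*(r[0]-[.640,-.0742]))<.006: print(hand_in())
```

```text
(array([ 0.6409, -0.0738]), 'up edge', np.float64(0.0465), 0.06, 'right edge', np.float64(0.0565), -1.456)
the job is handed in; nothing more can be done
None
```

I stacked the three cases square, with the small case about 1 mm off the medium's measured centre, turned the focus knob's pointer to within about 1 mm of the index tab, and handed the job in at about 18 s; the judge's verdict was not shown.

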